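# Bolt the mandrel into the voicing jig

## Task

Lock the mandrel into the voicing jig: press the red spring catch plate all the way down with one fingertip and, keeping it down, push the brass lug with the other fingertip until the bolt has crossed over the mandrel and is fully home in its keeper. Then let go and move clear, so that the catch springs back up and locks the bolt. Nothing is to be pinched or lifted: leave the mandrel lying in its saddles and all the other things on the counter as they stand.

Things in the scene. Friction and masses are not known exactly. Their poses are not given: they have to be found in the camera images.
- jig: Voicing jig fixed to the counter: wooden base, jig x -53 to 72, y -110 to 125 mm, 10 thick. Origin on the counter, z up, x away from the robot at yaw 0. A 12 mm steel bolt (along y at x 26, z 32 mm) slides to +y through steel guides (x 13 to 39; y -88 to -74, 52 to 64; keeper 98 to 114). Its comb of teeth is blocked by the catch's tongue. Only lug and catch plate rise above z 43 mm.
- catch_top (a point): Centre of the top face of the red catch plate, 24 mm wide (jig x -38 to -14) and 110 mm long beside the bolt (jig y -60 to 50). Its top is 54 mm above the counter when up, 45 mm fully down. It goes straight down wherever it is pressed, and a fingertip may slide along it.
- catch_plate (a joint): How far the red catch plate is pressed down, m: 0 up (sprung), 0.009 fully down. Takes about 2.5 N to start, 7 N fully down. The bolt is free only while it is down 0.007 or more; released on the way it snaps into the comb and stops the bolt (every 15 mm).
- lug_face (a point): Centre of the push face of the brass lug on the bolt; the face looks to the jig's -y and is pushed to +y. Lug 24 mm wide (jig x 14 to 38), 12 mm thick, top 72 mm above the counter. The point is 60 mm up, at jig x 26, y -11 mm with the bolt back. Lug and catch plate are 52 mm apart, centre to centre, across the bolt. Behind the face only the bolt (top at 38 mm) and a guide (43 mm) lie below.
- bolt_bar (a joint): How far the bolt has slid towards the keeper, in m: 0 back (start), 0.045 fully home against its stop. Sliding friction about 2 N, no spring.
- mandrel: Loose stainless rod 10 mm thick and 190 mm long with a matte black fipple head (22 mm thick, 62 mm long) on its far end, lying along the jig's x in two saddles at jig y = 80 mm, under the path of the bolt (3 mm below it). Origin on the rod's axis, 18 mm above the counter; its x runs along the rod to the head.
- plug: Loose turned holly plug, 26 mm wide, 38 mm high, standing between the robot and the jig. Origin at its underside.
- collar: Loose brass collar, 28 mm wide, 16 mm high, near the jig on the robot's side. Origin at its underside.
- spare_head: Loose matte black fipple head, 22 mm wide, 62 mm high, standing on end beyond the jig. Origin at its underside.
- jar: Loose lidded jar, 60 mm wide, 75 mm high, well to one side of the jig. Origin at its underside.
- brush: Loose brush 160 mm long lying on the counter well to one side of the jig. Origin at its underside.

How it is judged:
By the outcome, as a careful person would: the job done as asked, in the order asked, and still so for the second after the job is handed in, with the robot touching nothing.
It also fails if it takes over 35 s, if anything falls off the work surface, if the arm or the gripper's body presses on something with over 40 N, if the wrist force passes 120 N, or if a joint passes its speed limit or range.

## Robot

A 6-joint arm with a two-finger parallel gripper is mounted at the origin on the work surface. World frame = base frame: x ahead of the robot, y to its left, z up, the work surface at z = 0. Lengths are in m, angles in degrees, forces in N, time in s.
With the tool pointing down it reaches from about 0.4 to 0.825 m from the base axis. Payload 7 kg.
Tool frame: the origin (TCP) lies midway between the tips of the shut fingers; the grasp point (between the pads) lies hold_point_z behind it (hold_point_z is the distance from the TCP to the grasp point, in m); z points along the fingers, y is the line along which they close (so a half turn about z gives the same grasp; the last joint's range is limited). The gripper opens to 88 mm and grips with 3 to 60 N. Pads are 19 mm wide; open, the fingers measure 130 mm over their backs; the gripper's body (78 mm by 193 mm) begins 47 mm behind the grasp point.
Start: joints at [-49.899, 20.546, 0.682, 0, -70.136, -16.507], TCP at [0.27, -0.619, 0.227] pointing down, gripper open.
Joint ranges: [-176.03, 176.03], [-82.01, 121.73], [-58.28, 71.71], [-173.87, 95.51], [-174.79, -0.11], [-173.66, 173.66]. Speed limits (degrees/s): [136.94, 136.94, 172.46, 180, 180, 180].

## Interface

Orientations are given as [roll, pitch, yaw] about the fixed x, y, z axes, in that order (R = Rz(yaw) Ry(pitch) Rx(roll)).
In Python, from plant import * gives the robot as it stands.
- The arm moves only by the tool step_arm, never from a script. Its argument "steps" is a list that holds one entry, the list of rows, each a list of 6 numbers: the shift along the tool's x, y, z scaled (see below), then the turn, a rotation vector about the tool's x, y, z scaled (see below). In form: [[[tx, ty, tz, wx, wy, wz], ...]]. A call has 1 to 20 rows; each row is the pose to reach, as a shift and turn from the pose commanded when the call began, along the tool's axes at that moment; what a row does not reach only later rows make up. The controller multiplies each number of a shift by 100 mm and each number of a turn by 0.5 rad. A row lasts 1/10 s, in which the tool goes at most 50 mm and 8.59 degrees, less where a joint would pass 70% of its speed; a pose out of reach is approached as far as the arm can. A call with a number of a shift or a turn outside -1 to 1 is refused whole. A call with a gripper value outside its range is refused whole. "jaw" is the closure in counts, from 0 (fully open) to 255 (shut), set as the call begins (left out, the last holds). The fingers move at their own pace and stop on an object; the grip force is fixed at half the most. Time passes only in rows, so rows that repeat a pose let the fingers close. It gives the time, the measured TCP pose, the force, the opening and the grip force at its end, in the units of the state.
- get_obs(): the state, without advancing time (a new reading comes with each control period).
- snapshot(name): name is "scene" or "top" or "wrist"; returns (picture, depth): 420x560x3 uint8, red, green, blue; 420x560 float32, m along the optical axis (not along the pixel's ray), 0 where there is no reading.
- calibration(name): a dict with "mtx" (3x3 intrinsics, pixels), "rvec" (rotation vector, rad) and "tvec" (3), from world to camera coordinates, as OpenCV has them. Camera axes: x right, y down, z forward; pixel columns grow to the right and rows downward; lengths in m; the calibration is good to about 2 mm. A picture is of the moment at which its call begins: read the wrist's pose just before it. calibration takes no time and is no camera call; for the wrist camera it gives the pose at the moment of the call.
- close_job(): hands the job in; it is judged then, once.
The state is a dict: "clock": time; "joint_pos": joint angles; "qvel": joint speeds; "tau": joint torques, N m; "tool_pos": TCP position; "orientation": TCP orientation; "force": force on the tool from outside, world axes, zero at the start; "moment": the same for the moment, N m; "opening": finger opening in m; "gripper_force": force on a finger pad.
Only numpy, scipy, OpenCV 4.12 (cv2) and the standard library are available. Lean on these libraries where they do the work, as an engineer would, in place of code of your own. Each camera call takes 0.05 s, during which the arm holds its last target. There are 200 camera calls.

## Working session

There is one attempt and no reset: what is moved stays moved. The work goes in short steps, Python scripts to look and compute and a tool call to move; the robot and the scene stay as the last step left them, time stands still between calls to the robot, and variables do not carry over. Pictures are saved under pics/ and viewed, at most 10 in all, crops included, and the job is handed in when it is done.

Besides the shell and the picture viewer there is one more tool, called after "Request:" by a JSON object that holds its "method" and its "body", one argument or row to a line. step_arm: Moves the arm, as the interface text tells. Its arguments: {"type":"object","properties":{"steps":{"type":"array","items":{"type":"array","items":{"type":"array","items":{"type":"number","minimum":-1,"maximum":1}}}},"jaw":{"type":"number"}},"required":["steps"]}

```bash
ls; mkdir -p pics
python3 - <<'E'
from plant import *
import cv2,numpy as np
o=get_obs();print({k:np.round(v,3) for k,v in o.items()})
for n in("top","scene"):
    p,d=snapshot(n);c=calibration(n)
    cv2.imwrite(f"pics/{n}0.png",p[:,:,::-1]);np.savez(f"{n}0.npz",p=p,d=d,**c)
    print(n,c)
E
```

```text
pics
{'clock': np.float64(0.0), 'joint_pos': array([-4.9898e+01,  2.0592e+01,  6.3200e-01, -2.1000e-02, -7.0137e+01,
       -1.6508e+01]), 'qvel': array([ 0.027, -0.076,  0.038, -0.057, -0.021,  0.002]), 'tau': array([-2.0000e-03, -5.8272e+01,  2.9305e+01,  6.9970e+00,  7.0000e-03,
       -0.0000e+00]), 'tool_pos': array([ 0.27 , -0.618,  0.226]), 'orientation': array([ 1.79902e+02, -9.00000e-03, -1.56413e+02]), 'force': array([-1.321, -0.438,  0.321]), 'moment': array([ 0.016, -0.008, -0.07 ]), 'gripper_force': np.float64(0.0), 'opening': np.float64(0.088)}
top {'mtx': array([[538.68387129,   0.        , 279.79925692],
       [  0.        , 538.68387129, 199.31444043],
       [  0.        ,   0.        ,   1.        ]]), 'rvec': array([ 2.18684293, -2.17856059,  0.10430245]), 'tvec': array([-0.01543878,  0.54685314,  1.66740595])}
scene {'mtx': array([[499.15772885,   0.        , 272.21907206],
       [  0.        , 499.15772885, 211.25971661],
       [  0.        ,   0.        ,   1.        ]]), 'rvec': array([ 1.37807277,  2.18566271, -0.89732606]), 'tvec': array([ 0.23716357, -0.28764326,  1.99211858])}
```

View pics/top0.png

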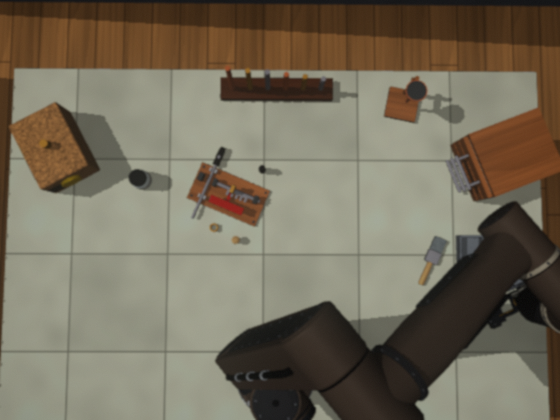

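View pics/scene0.png

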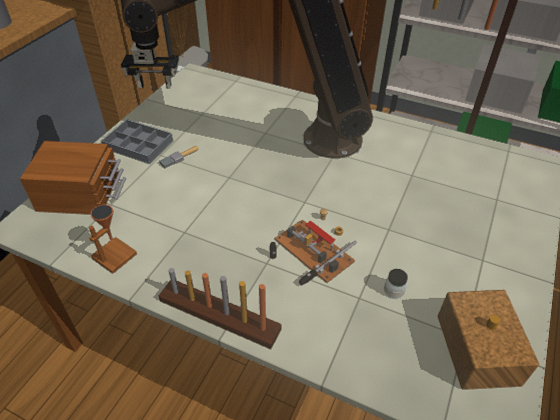

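The top view shows the jig's base with corners near (187,196), (204,163), (271,190) and (258,224). The red plate is at about (227,205), the mandrel runs from (196,217) to a black head at (219,156), the plug and collar are at (236,240) and (215,227), and the spare head is at (263,169).

```bash
cat > h.py <<'E'
import cv2,numpy as np
def world(c,px,z):
    "pixels -> world xy on plane z"
    R=cv2.Rodrigues(c['rvec'])[0];t=np.ravel(c['tvec'])
    u=cv2.undistortPoints(np.float64(px).reshape(-1,1,2),c['mtx'],None).reshape(-1,2)
    r=np.c_[u,np.ones(len(u))]@R;o=-R.T@t
    return o+r*((z-o[2])/r[:,2])[:,None]
def red(p):
    h=cv2.cvtColor(p,cv2.COLOR_RGB2HSV)
    m=(((h[...,0]<5)|(h[...,0]>174))&(h[...,1]>190)&(h[...,2]>70)).astype(np.uint8)
    n,l,s,ce=cv2.connectedComponentsWithStats(m)
    return l,s,ce
E
python3 - <<'E'
from h import *
f=np.load('top0.npz');p=f['p']
l,s,ce=red(p)
for i in range(1,len(s)):
    if s[i,4]>20:
        y,x=np.where(l==i);r=cv2.minAreaRect(np.c_[x,y].astype(np.float32))
        print(s[i],ce[i],world(f,[ce[i]],.054)); b=world(f,cv2.boxPoints(r),.054);print(b)
print(world(f,[[187,196],[204,163],[271,190],[258,224]],.01))
print(world(f,[[196,217],[219,156]],.018),world(f,[[236,240],[215,227],[263,169]],.03))
E
```

```text
[210 196  33  18 218] [225.92201835 204.48165138] [[0.52763701 0.15262781 0.054     ]]
[[0.53855504 0.2049322  0.054     ]
 [0.55820774 0.19699551 0.054     ]
 [0.51786659 0.10016198 0.054     ]
 [0.49828557 0.10818913 0.054     ]]
[[0.55732075 0.27976849 0.01      ]
 [0.66283628 0.22774211 0.01      ]
 [0.57754945 0.01447622 0.01      ]
 [0.46971786 0.05491164 0.01      ]]
[[0.49061051 0.24911331 0.018     ]
 [0.68422269 0.17959437 0.018     ]] [[0.41902757 0.12222923 0.03      ]
 [0.45910418 0.18787835 0.03      ]
 [0.64167036 0.0397847  0.03      ]]
```

Jig origin is about (0.554, 0.146) with yaw about -22°; the mandrel, plate and base agree on this. The plan is tool yaw -112°, so the fingers straddle the bolt along jig x. I'll approach now.

Request:
{"method": "step_arm", "body": {
  "steps": [
    [[-0.94, 0.98, 0, 0, 0, 0], [-0.94, 0.98, 0, 0, 0, 0], [-0.94, 0.98, 0, 0, 0, 0]]
  ],
  "jaw": 140
}}

```text
clock: 0.4
tool_pos: [0.3171, -0.4889, 0.2259]
orientation: [179.9, -0.0, -156.4]
force: [1.7, 0.4, 1.3]
opening: 0.0688
gripper_force: 0.0
```

Request:
{"method": "step_arm", "body": {
  "steps": [
    [[-0.94, 0.98, 0, 0, 0, 0], [-0.94, 0.98, 0, 0, 0, 0], [-0.94, 0.98, 0, 0, 0, 0]]
  ]
}}

```text
clock: 0.7
tool_pos: [0.3642, -0.3613, 0.2264]
orientation: [180.0, 0.0, -156.4]
force: [0.9, 0.3, -0.1]
opening: 0.0454
gripper_force: 0.0
```

Request:
{"method": "step_arm", "body": {
  "steps": [
    [[-0.94, 0.98, 0, 0, 0, 0], [-0.94, 0.98, 0, 0, 0, 0], [-0.94, 0.98, 0, 0, 0, 0]]
  ]
}}

```text
clock: 1.0
tool_pos: [0.4111, -0.2339, 0.2266]
orientation: [180.0, 0.0, -156.4]
force: [0.9, -0.6, 1.5]
opening: 0.0396
gripper_force: 0.0
```

Request:
{"method": "step_arm", "body": {
  "steps": [
    [[-0.94, 0.98, 0, 0, 0, 0], [-0.94, 0.98, 0, 0, 0, 0], [-0.94, 0.98, 0, 0, 0, 0]]
  ]
}}

```text
clock: 1.3
tool_pos: [0.4582, -0.1063, 0.2266]
orientation: [180.0, 0.0, -156.3]
force: [0.1, -0.6, -0.6]
opening: 0.0397
gripper_force: 0.0
```

Request:
{"method": "step_arm", "body": {
  "steps": [
    [[-0.94, 0.98, 0, 0, 0, -0.77], [-0.94, 0.98, 0, 0, 0, -0.77], [-0.94, 0.98, 0, 0, 0, -0.77]]
  ]
}}

```text
clock: 1.6
tool_pos: [0.5052, 0.0213, 0.2265]
orientation: [180.0, 0.0, -133.9]
force: [-0.2, -0.2, -0.5]
opening: 0.0394
gripper_force: 0.0
```

Request:
{"method": "step_arm", "body": {
  "steps": [
    [[-0.9, 0.43, 0, 0, 0, -0.77], [-0.9, 0.43, 0, 0, 0, -0.77], [-0.9, 0.43, 0, 0, 0, -0.77], [-0.9, 0.43, 0, 0, 0, -0.77]]
  ]
}}

```text
clock: 2.0
tool_pos: [0.5367, 0.1142, 0.2257]
orientation: [179.9, -0.1, -112.1]
force: [-0.7, -0.8, 0.5]
opening: 0.0396
gripper_force: 0.0
```

Run:
```python
from plant import *
from h import *
o=get_obs();c=calibration('wrist');p,d=snapshot('wrist')
cv2.imwrite("pics/w1.png",p[:,:,::-1]);np.savez("w1.npz",p=p,d=d,**c)
print(o['tool_pos'],o['orientation'],o['opening'])
R=cv2.Rodrigues(c['rvec'])[0];print(-R.T@np.ravel(c['tvec']),R[2])
l,s,ce=red(p)
for i in range(1,len(s)):
    if s[i,4]>100:
        y,x=np.where(l==i);r=cv2.minAreaRect(np.c_[x,y].astype(np.float32))
        print(s[i],r,world(c,[r[0]],.054)); print(world(c,cv2.boxPoints(r),.054))
```

```text
[0.53667402 0.11419672 0.22566671] [ 1.79932122e+02 -7.47479639e-02 -1.12106995e+02] 0.03956955281761034
[0.50818435 0.04347954 0.38399969] [ 0.1047668   0.26076231 -0.95970148]
[ 265  176   45   88 1885] ((286.4584045410156, 218.99826049804688), (42.796199798583984, 87.79882049560547), 2.385944128036499) [[0.54052066 0.14526707 0.054     ]]
[[0.58760744 0.18613913 0.054     ]
 [0.54130226 0.08769664 0.054     ]
 [0.49732009 0.10776831 0.054     ]
 [0.53966537 0.20826443 0.054     ]]
```

View pics/w1.png

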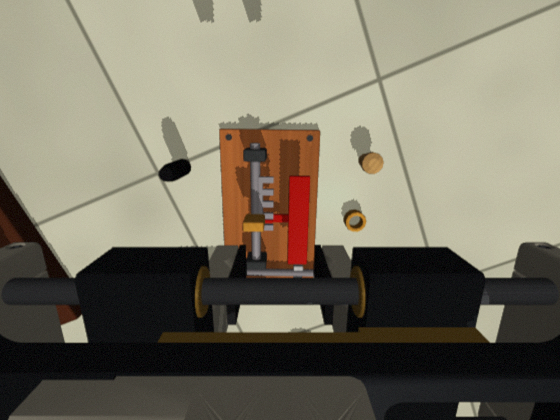

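In the wrist view, image up is jig -y and left is jig +x. The red plate spans (289,177) to (309,265), the lug is at (254,225), the rear guide at (255,155), and the base's upper edge runs (220,130) to (320,130). The finger tips are around (230,290) and (330,290).

Run:
```python
from h import *
f=np.load('w1.npz');p=f['p'];d=f['d']
pl=world(f,[[289,177],[309.5,176.5],[308,265],[288,264.5]],.054);print(pl[:,:2],pl.mean(0),np.linalg.norm(np.diff(pl,axis=0),axis=1))
yy=pl[2:].mean(0)-pl[:2].mean(0);print('yaw',np.degrees(np.arctan2(yy[1],yy[0]))-90)
b=world(f,[[220.5,130],[320,130]],.01);print('base -y corners (72,-110),(-53,-110)',b)
h=cv2.cvtColor(p,cv2.COLOR_RGB2HSV)
m=(abs(h[...,0].astype(int)-20)<6)&(h[...,1]>150)&(h[...,2]>120)
m[:200]=0;m[:, :235]=0;m[245:]=0;m[:,280:]=0
y,x=np.where(m);print(x.min(),x.max(),y.min(),y.max())
lug=world(f,[[x.min(),y.min()],[x.max()+1,y.min()],[x.max()+1,y.max()+1]],.072);print(lug)
# depth of a few points as world
R=cv2.Rodrigues(f['rvec'])[0];t=f['tvec'].ravel()
for q in [(298,200),(254,224),(255,155),(225,265),(335,265),(236,310),(326,310),(330,285)]:
    v=np.linalg.inv(f['mtx'])@[q[0],q[1],1]*d[q[1],q[0]];print(q,R.T@(v-t))
pp,_=cv2.projectPoints(np.array([[.5367,.1142,.2257]]),f['rvec'],f['tvec'],f['mtx'],None);print(pp)
cv2.imwrite('pics/w1c.png',cv2.resize(p[120:340,190:370,::-1],None,fx=3,fy=2.7))
```

```text
[[0.5193659  0.09999825]
 [0.49768168 0.10820179]
 [0.53798731 0.2107818 ]
 [0.56063474 0.20082659]] [0.52891741 0.15495211 0.054     ] [0.02318412 0.11021435 0.02473888]
yaw -21.85265778446724
base -y corners (72,-110),(-53,-110) [[0.57727496 0.0218832  0.01      ]
 [0.46422841 0.06783379 0.01      ]]
243 263 223 231
[[0.58554168 0.12575607 0.072     ]
 [0.56377863 0.13461181 0.072     ]
 [0.56796336 0.14448075 0.072     ]]
(298, 200) [0.51960881 0.12894039 0.05367351]
(254, 224) [0.57460051 0.13145996 0.07206394]
(255, 155) [0.54655693 0.06368711 0.04196558]
(225, 265) [0.55668723 0.0934658  0.25575268]
(335, 265) [0.5077469  0.11396115 0.25470519]
(236, 310) [0.55729985 0.11146806 0.26731815]
(326, 310) [0.51859541 0.12345058 0.27233836]
(330, 285) [0.51138388 0.09058834 0.30773098]
[[[279.73144737 259.65839272]]]
```

View pics/w1c.png

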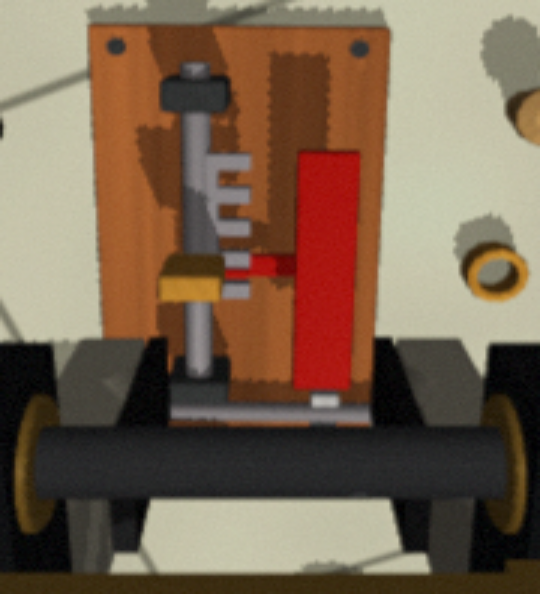

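Refined pose: origin (0.554, 0.150), yaw -21.9°. The plate size (24 x 110 mm) and the lug face (26.6, -10.7) match what was given. I'll go to jig (0, -28) and descend.

Request:
{"method": "step_arm", "body": {
  "steps": [
    [[-0.12, -0.03, 0.9, 0, 0, 0], [-0.12, -0.03, 0.9, 0, 0, 0], [-0.12, -0.03, 0.9, 0, 0, 0], [-0.12, -0.03, 0.9, 0, 0, 0], [-0.12, -0.03, 0.9, 0, 0, 0]]
  ],
  "jaw": 162
}}

```text
clock: 2.55
tool_pos: [0.5455, 0.1229, 0.139]
orientation: [-179.9, 0.1, -112.3]
force: [-0.3, -0.6, -0.0]
opening: 0.032
gripper_force: 0.0
```

Request:
{"method": "step_arm", "body": {
  "steps": [
    [[0, 0.02, 0.4, 0, 0, 0], [0, 0.02, 0.6, 0, 0, 0], [0, 0.02, 0.73, 0, 0, 0], [0, 0.02, 0.73, 0, 0, 0], [0, 0.02, 0.73, 0, 0, 0]]
  ]
}}

```text
clock: 3.05
tool_pos: [0.5434, 0.1241, 0.0651]
orientation: [-179.9, 0.1, -112.3]
force: [0.7, 0.3, -0.2]
opening: 0.0321
gripper_force: 0.0
```

Run:
```python
from plant import *
from h import *
o=get_obs();c=calibration('wrist');p,d=snapshot('wrist')
cv2.imwrite("pics/w2.png",p[:,:,::-1]);np.savez("w2.npz",p=p,d=d,**c)
print(o['tool_pos'],o['orientation'],o['force'])
```

```text
[0.54344937 0.12409331 0.06509776] [-1.79911808e+02  8.09376931e-02 -1.12282397e+02] [ 0.74282381  0.33072016 -0.16407148]
```

View pics/w2.png

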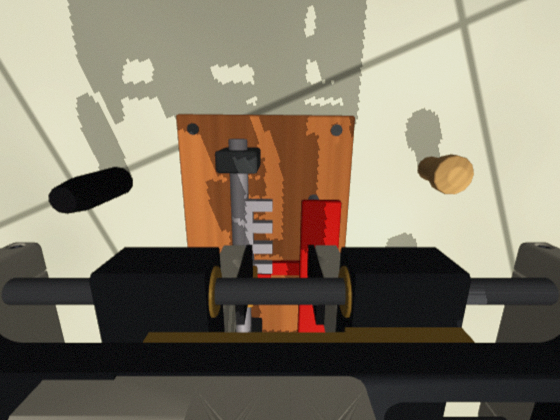

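The right finger sits over the red plate (302–340, rows 245–330). The left finger is over the bolt at (237, 290), behind the lug. I'll press down in small steps.

Request:
{"method": "step_arm", "body": {
  "steps": [
    [[0, 0, 0.06, 0, 0, 0], [0, 0, 0.12, 0, 0, 0], [0, 0, 0.15, 0, 0, 0], [0, 0, 0.15, 0, 0, 0]]
  ]
}}

```text
clock: 3.5
tool_pos: [0.5431, 0.1241, 0.0487]
orientation: [-179.9, 0.0, -112.3]
force: [2.0, 1.3, 5.1]
opening: 0.0319
gripper_force: 2.4
```

Request:
{"method": "step_arm", "body": {
  "steps": [
    [[0, 0, 0.01, 0, 0, 0], [0, 0, 0.02, 0, 0, 0], [0, 0, 0.03, 0, 0, 0], [0, 0, 0.04, 0, 0, 0], [0, 0, 0.04, 0, 0, 0]]
  ]
}}

```text
clock: 4.0
tool_pos: [0.5431, 0.1241, 0.0453]
orientation: [-179.9, 0.1, -112.3]
force: [0.7, 1.1, 6.0]
opening: 0.0315
gripper_force: 3.2
```

Request:
{"method": "step_arm", "body": {
  "steps": [
    [[0, 0, 0.005, 0, 0, 0], [0, 0, 0.01, 0, 0, 0], [0, 0, 0.01, 0, 0, 0]]
  ]
}}

```text
clock: 4.3
tool_pos: [0.5431, 0.1241, 0.045]
orientation: [-179.9, 0.1, -112.2]
force: [-2.9, 0.0, 13.3]
opening: 0.0318
gripper_force: 6.7
```

Bottomed out at z 45 mm with 13 N. Now I'll push +y (tool -x).

Request:
{"method": "step_arm", "body": {
  "steps": [
    [[-0.04, 0, 0, 0, 0, 0], [-0.08, 0, 0, 0, 0, 0], [-0.12, 0, 0, 0, 0, 0], [-0.16, 0, 0, 0, 0, 0], [-0.2, 0, 0, 0, 0, 0], [-0.2, 0, 0, 0, 0, 0]]
  ]
}}

```text
clock: 4.9
tool_pos: [0.5483, 0.1387, 0.0449]
orientation: [179.9, -0.4, -112.2]
force: [-5.6, -14.5, 22.6]
opening: 0.032
gripper_force: 11.4
```

Request:
{"method": "step_arm", "body": {
  "steps": [
    [[0, 0, 0, 0, 0, 0], [0, 0, 0, 0, 0, 0]]
  ]
}}

```text
clock: 5.1
tool_pos: [0.5483, 0.1387, 0.0449]
orientation: [179.9, -0.3, -112.3]
force: [-4.5, -13.9, 21.4]
opening: 0.0318
gripper_force: 11.0
```

Run:
```python
from plant import *
from h import *
o=get_obs();c=calibration('wrist');p,d=snapshot('wrist')
cv2.imwrite("pics/w3.png",p[:,:,::-1]);np.savez("w3.npz",p=p,d=d,**c)
print({k:np.round(o[k],4) for k in('tool_pos','orientation','force','moment')})
# comb-tooth / bolt end view, enlarged, before and after
a=np.load('w2.npz')['p']
cv2.imwrite('pics/w3c.png',cv2.resize(np.hstack([a[110:340,170:365],p[110:340,170:365]])[:,:,::-1],None,fx=2,fy=2))
```

```text
{'tool_pos': array([0.5483, 0.1387, 0.0449]), 'orientation': array([ 179.9264,   -0.3449, -112.2513]), 'force': array([ -4.5411, -13.8988,  21.3542]), 'moment': array([-5.0213,  2.1676,  0.3088])}
```

View pics/w3c.png

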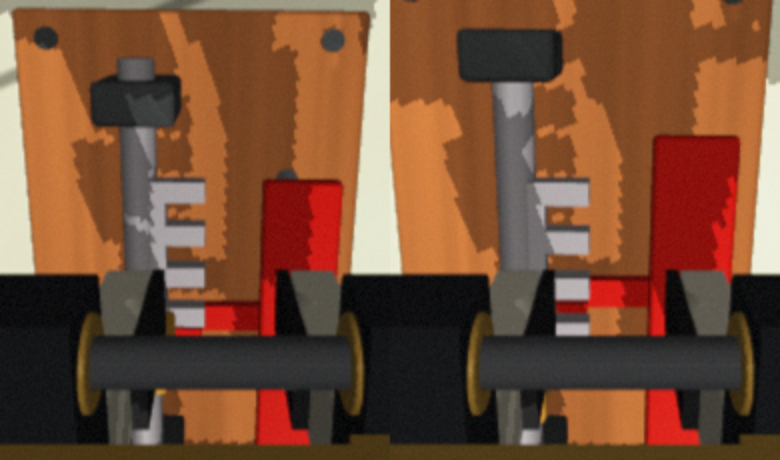

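The bolt's rear end has drawn into its guide and the comb has shifted about 10 mm, with a tooth passing over the tongue. So it is free and moving, and the lateral force is mostly sliding friction. I'll continue.

Request:
{"method": "step_arm", "body": {
  "steps": [
    [[-0.04, 0, -0.005, 0, 0, 0], [-0.08, 0, -0.005, 0, 0, 0], [-0.12, 0, -0.005, 0, 0, 0], [-0.16, 0, -0.005, 0, 0, 0], [-0.2, 0, -0.005, 0, 0, 0]]
  ]
}}

```text
clock: 5.65
tool_pos: [0.556, 0.1575, 0.045]
orientation: [179.9, -0.3, -112.3]
force: [-3.4, -12.6, 16.0]
opening: 0.0318
gripper_force: 8.7
```

Request:
{"method": "step_arm", "body": {
  "steps": [
    [[-0.04, 0, 0, 0, 0, 0], [-0.08, 0, 0, 0, 0, 0], [-0.12, 0, 0, 0, 0, 0], [-0.14, 0, 0, 0, 0, 0]]
  ]
}}

```text
clock: 6.05
tool_pos: [0.5614, 0.1706, 0.0449]
orientation: [179.9, -0.3, -112.3]
force: [-4.1, -16.2, 18.2]
opening: 0.0322
gripper_force: 11.2
```

Request:
{"method": "step_arm", "body": {
  "steps": [
    [[-0.02, 0, 0, 0, 0, 0], [-0.04, 0, 0, 0, 0, 0], [-0.04, 0, 0, 0, 0, 0]]
  ]
}}

```text
clock: 6.35
tool_pos: [0.5614, 0.1709, 0.0449]
orientation: [179.8, -0.6, -112.4]
force: [-4.7, -23.6, 22.4]
opening: 0.0318
gripper_force: 14.7
```

It has stopped at 50 mm of travel (finger front at jig y about 33), which fits the home stop. One more firm nudge to confirm, then I'll lift straight up.

Request:
{"method": "step_arm", "body": {
  "steps": [
    [[-0.02, 0, 0, 0, 0, 0], [-0.04, 0, 0, 0, 0, 0], [-0.04, 0, 0, 0, 0, 0]]
  ]
}}

```text
clock: 6.65
tool_pos: [0.5614, 0.1712, 0.0449]
orientation: [179.7, -0.9, -112.5]
force: [-6.5, -36.4, 29.8]
opening: 0.032
gripper_force: 21.1
```

Request:
{"method": "step_arm", "body": {
  "steps": [
    [[0.08, 0, 0, 0, 0, 0], [0.16, 0, 0, 0, 0, 0], [0.18, 0, 0, 0, 0, 0], [0.18, 0, 0, 0, 0, 0]]
  ]
}}

```text
clock: 7.05
tool_pos: [0.5604, 0.1651, 0.0453]
orientation: [-179.9, 0.2, -112.3]
force: [1.4, 1.8, 6.7]
opening: 0.0321
gripper_force: 3.2
```

Request:
{"method": "step_arm", "body": {
  "steps": [
    [[0, 0, -0.05, 0, 0, 0], [0, 0, -0.1, 0, 0, 0], [0, 0, -0.2, 0, 0, 0], [0, 0, -0.4, 0, 0, 0], [0, 0, -0.8, 0, 0, 0], [0, 0, -0.9, 0, 0, 0]]
  ]
}}

```text
clock: 7.65
tool_pos: [0.56, 0.1648, 0.1379]
orientation: [-179.9, 0.1, -112.3]
force: [1.0, 0.9, -0.0]
opening: 0.0319
gripper_force: 0.0
```

Request:
{"method": "step_arm", "body": {
  "steps": [
    [[0.5, 0, -0.7, 0, 0, 0], [0.5, 0, -0.9, 0, 0, 0], [0.5, 0, -0.9, 0, 0, 0], [0.5, 0, -0.9, 0, 0, 0]]
  ]
}}

```text
clock: 8.05
tool_pos: [0.5398, 0.1178, 0.2257]
orientation: [-179.9, 0.1, -112.3]
force: [0.1, 0.3, -0.3]
opening: 0.0322
gripper_force: 0.0
```

Run:
```python
from plant import *
from h import *
o=get_obs();c=calibration('wrist');p,d=snapshot('wrist')
cv2.imwrite("pics/w4.png",p[:,:,::-1])
print(o['tool_pos'],o['force'],o['clock'])
R=cv2.Rodrigues(c['rvec'])[0];t=c['tvec'].ravel()
v,u=np.mgrid[:420,:560];w=(np.stack([u,v,np.ones_like(u)],-1)@np.linalg.inv(c['mtx']).T*d[...,None]-t)@R
a=np.radians(-21.9);q=w-[.554,.15,0];jx=q[...,0]*np.cos(a)+q[...,1]*np.sin(a);jy=-q[...,0]*np.sin(a)+q[...,1]*np.cos(a);z=q[...,2]
m=(abs(jx+.026)<.008)&(abs(jy)<.04)&(z>.03)&(z<.08);print('plate z',np.median(z[m]),m.sum())
m=(abs(jx-.026)<.009)&(abs(jy-.015)<.05)&(z>.066)&(z<.078);print('lug top y',np.percentile(jy[m],[2,50,98]),m.sum())
```

```text
[0.53979154 0.11776257 0.2256986 ] [ 0.14659522  0.30610116 -0.34703808] 8.05
plate z 0.053970520521026785 855
lug top y [0.03165535 0.03569716 0.04278001] 132
```

View pics/w4.png

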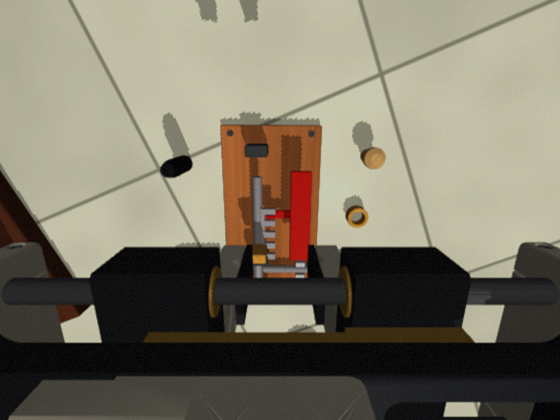

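The wrist view shows the red plate back up at 54 mm (measured). The lug is at (259,255), with its face at jig y about 33 mm, so the bolt is home. The plug, collar and spare head are unmoved and the arm is clear.

```bash
python3 -c "
from plant import *
print(close_job())"
```

```text
the job is handed in; nothing more can be done
None
```

The job is handed in: I pushed the bolt over the mandrel to a firm stop in its keeper, the red catch sprang back to its full 54 mm, and the arm was clear at 8 s, with no result reported back yet.

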